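# Take the battery pack out of the radio

## Task

The radio lies on its face with its battery cover up: slowly and evenly pinch the cover's springy snap tab towards its fixed fin, just firmly enough to free its hook, and keeping it squeezed swing the tab end up a little and draw the cover's tongues out from under the retaining bar without forcing anything, then lay the cover flat in the wooden tray, fins up. After that lift the battery pack out by its rib and set it flat in the tray beside the cover, rib up. Do not drop either part, and leave everything else where it stands.

Things in the scene. Friction and masses are not known exactly. Their poses are not given: they have to be found in the camera images.
- radio: Grey portable radio lying on its face, fixed, 170 (x) x 116 (y) x 44 mm high, carry handle at its -x end. Origin: centre of its underside; z up. In its top (44 mm above the origin) is the battery well, 84 (x) x 56 (y) mm around the origin, floor 6 mm above the origin, closed by the cover. Side rails 4 mm high at y = +-36 mm guide the cover. Four 3 mm feet at the top's corners.
- retainer (a point): Lower inner edge of the radio's retaining bar, 53 mm towards the radio's -x from its origin and 5.5 mm above its top. The bar runs 82 mm along y, from x = -66 to -53 mm, its top 9.5 mm above the radio's top; the cover's tongues lie under it. Axes as the radio's.
- catch (a point): Upper inner edge of the radio's catch bar, 51.5 mm towards +x from its origin and 8.5 mm above its top. The bar runs 38 mm along y, from x = 51.5 to 60 mm, its underside 4.5 mm above the radio's top; the snap tab's hook sits under it.
- cover: White battery cover (loose, 86 g), lying at the start on the radio's top, axes along the radio's, centred within 1.5 mm. Origin: centre of the plate's underside, z up. Plate 100 (x) x 68 (y) x 4 mm. A rigid upright fin stands on it from x = 2 to 7 mm, 26 mm wide in y, its top 32 mm above the origin. Cover and radio must not bear on each other with more than 9 N, so close slowly and centre the pinch by feel: a pinch off centre pushes the cover against the bars.
- tongue_tip (a point): End of the cover's two tongues (3 mm thick), 61 mm towards the cover's -x, at the underside. About 8 mm of them lie under the retaining bar, so this end cannot go straight up: raise the +x end by 0.15 to 0.22 rad about this point (not over 0.25), then draw the cover along its own +x by 15 mm or more. Straight up, the tongues can pull on the bar with over 9 N.
- pinch (a point): Point midway between the outer faces of the cover's rigid fin and the tab's fin, 26 mm along x and 20 mm above the cover's origin. Pinch the two fins together along the cover's x: 48 mm over the outer faces at rest, 41.5 mm when the tab is fully in. Fingertips kept 10 mm or more above the cover's underside clear the catch bar.
- tab (a joint): Travel of the cover's snap tab inward (towards the cover's -x), m: 0 relaxed, 0.0065 stop. Spring 2.8 N at rest, 1.4 N more per mm (12 N at the stop). Its hook reaches 3 to 6 mm under the catch bar at the +x end: it is surely free when pressed to the stop, and springs back when let go.
- tab_fin: Upright fin of the snap tab at the +x end of the cover, 4 (x) x 26 (y) x 26 mm, origin at its centre, 48 mm along x and 19 mm above the cover's origin at rest; its top 32 mm above the cover's underside. Pressed towards -x. It snaps off if the fingers press on it with more than 20 N, so use a light grip of 13 to 17 N.
- pack: Black battery pack (loose, about 160 g) standing on the floor of the well under the cover. Origin: centre of its underside, z up. Body 66 (x) x 44 (y) x 20 mm; a grip rib in the middle of its top, 12 (x) x 30 (y) mm, 16 mm high (top 36 mm above the origin), to be pinched along x with the fingers in the well.
- tray: Fixed wooden tray, 280 (x) x 260 (y) x 16 mm, walls 5 mm; origin: centre of its underside. A pill jar stands in it.
- tray_in (a point): Centre of the tray's inner floor, axes as the tray's.
- pill_jar: Amber jar, 36 mm across, 55 mm tall, in the tray near the middle of its +x wall (about x = 110 mm, y = 0 of the tray). Origin: centre of its base.
- mug: White mug, 76 mm across, 90 mm tall. Origin: centre of its base.
- tonic: Amber bottle, 64 mm across, 150 mm tall. Origin: centre of its base.
- remote: Black remote control 45 x 140 x 18 mm lying flat. Origin: centre of its underside.
- tape: Small roll of tape, 54 mm across, 18 mm high, flat on the table ahead of the robot. Origin: centre of its underside.
Things that resemble listed ones, but are neither listed nor needed, are in the scene too. Of the things that look like the cover, the larger one is meant.

How it is judged:
By the outcome, as a careful person would: the job done as asked, in the order asked, and still so for the second after the job is handed in, with the robot touching nothing.
It also fails if it takes over 70 s, if anything falls off the work surface, if the arm or the gripper's body presses on something with over 40 N, if the wrist force passes 120 N, or if a joint passes its speed limit or range.

## Robot

A 6-joint arm with a two-finger parallel gripper is mounted at the origin on the work surface. World frame = base frame: x ahead of the robot, y to its left, z up, the work surface at z = 0. Lengths are in mm, angles in rad, forces in N, time in s.
With the tool pointing down it reaches from about 400 to 925 mm from the base axis. Payload 12.5 kg.
Tool frame: the origin (TCP) lies at the very end of the fingers, on their centre line; the grasp point (between the pads) lies 19 mm behind it; z points along the fingers, y is the line along which they close (so a half turn about z gives the same grasp; the last joint's range is limited). The gripper opens to 95 mm and grips with 3 to 60 N. Pads are 20 mm wide; open, the fingers measure 119 mm over their backs; the gripper's body (75 mm by 180 mm) begins 59 mm behind the grasp point.
Start: joints at [1.213, 0.491, 1.559, -0, 1.092, -0.106], TCP at [155.699, 605.314, 214.661] pointing down, gripper open.
Joint ranges: [-3.1, 3.1], [-0.84, 2.19], [0.05, 2.79], [-1.13, 4.28], [0.06, 2.93], [-2.69, 2.69]. Speed limits (rad/s): [2.22, 2.22, 2.79, 3.14, 3.14, 3.14].

## Interface

Orientations are given as a 3x3 rotation matrix whose columns are the frame's x, y, z axes.
In Python, from cell import arm, optics, sign_off gives the robot as it stands. The module is installed in compiled form; this text tells all that it offers.
- The arm moves only by the tool step_arm, never from a script. Its argument "series" is a list of rows, each a list of 5 numbers: the shift along the tool's x, y, z in mm, then the turn about the tool's z in rad, then the gripper's target within -1 to 1 (shut at 1, half-way at 0, fully open at -1). A call has 1 to 20 rows; each row shifts and turns the commanded pose from where the row before left it, along the tool's axes as they then stand; what a row does not reach is not made up. A row lasts 1/10 s, in which the tool goes at most 50 mm and 8.59 degrees, less where a joint would pass 70% of its speed; a pose out of reach is approached as far as the arm can. A call is refused whole if a number of a shift passes 50 or a number of a turn 0.15, either way. A call with a gripper value outside its range is refused whole. The fingers move at their own pace and stop on an object; "force" is the grip in N (left out, the last holds). Time passes only in rows, so rows that do not move let the fingers close. It gives the time, the measured TCP pose, the force, the opening and the grip force at its end, in the units of the state.
- arm.state(): the state, without advancing time (a new reading comes with each control period).
- optics.grab_frame(name): name is "side" or "top" or "wrist"; returns the picture (384x512x3 uint8, red, green, blue); there is no depth.
- optics.camera_model(name): a dict with "camera_matrix" (3x3 intrinsics, pixels), "camera_from_world" (4x4, takes a point from world to camera coordinates). Camera axes: x right, y down, z forward; pixel columns grow to the right and rows downward; lengths in mm; the calibration is good to about 2 mm. A picture is of the moment at which its call begins: read the wrist's pose just before it. camera_model takes no time and is no camera call; for the wrist camera it gives the pose at the moment of the call.
- sign_off(): hands the job in; it is judged then, once.
The state is a dict: "time_s": time; "joint_positions": joint angles; "joint_vel": joint speeds; "effort": joint torques, N m; "ee_pos": TCP position; "tool_rot": TCP orientation; "contact_force": force on the tool from outside, world axes, zero at the start; "moment": the same for the moment, N m; "grip_width": opening from 0.0 (shut) to 1.0 (fully open); "grip_force": force on a finger pad.
Only numpy, scipy, OpenCV 4.12 (cv2) and the standard library are available. Lean on these libraries where they do the work, as an engineer would, in place of code of your own. Each camera call takes 0.05 s, during which the arm holds its last target. There are 200 camera calls.

## Working session

There is one attempt and no reset: what is moved stays moved. The work goes in short steps, Python scripts to look and compute and a tool call to move; the robot and the scene stay as the last step left them, time stands still between calls to the robot, and variables do not carry over. Pictures are saved under pics/ and viewed, at most 10 in all, crops included, and the job is handed in when it is done.

Besides the shell and the picture viewer there is one more tool, called after "Request:" as name(argument=value, ...) on one line, values as JSON. step_arm: Moves the arm, as the interface text tells. Its arguments: {"type":"object","properties":{"series":{"type":"array"},"force":{"type":"number"}},"required":["series"]}

```bash
mkdir -p pics; ls
python3 - <<'E'
from cell import arm,optics
import cv2,numpy as np
s=arm.state();print({k:np.round(v,3).tolist() for k,v in s.items()})
for n in("top","side","wrist"):
    m=optics.camera_model(n);print(n,np.round(m["camera_matrix"],1).tolist(),np.round(m["camera_from_world"],4).tolist())
    cv2.imwrite(f"pics/{n}0.png",optics.grab_frame(n)[:,:,::-1])
a=cv2.imread("pics/top0.png");cv2.imwrite("pics/top0b.png",cv2.resize(a,(800,600)))
E
```

```text
pics
{'time_s': 0.0, 'joint_positions': [1.213, 0.492, 1.559, -0.0, 1.092, -0.106], 'joint_vel': [-0.002, 0.0, -0.001, 0.0, 0.001, 0.001], 'effort': [-0.003, -61.264, -25.818, 0.069, 0.048, -0.0], 'ee_pos': [155.587, 605.071, 214.059], 'tool_rot': [[-0.968, 0.249, -0.0], [0.249, 0.968, -0.001], [0.0, -0.001, -1.0]], 'contact_force': [-0.575, 0.47, -0.665], 'moment': [0.044, 0.0, -0.01], 'grip_force': 0.0, 'grip_width': 1.002}
top [[346.9, 0.0, 264.9], [0.0, 346.9, 193.3], [0.0, 0.0, 1.0]] [[-0.0113, -0.9999, 0.0101, -69.0699], [-0.9877, 0.0096, -0.1561, 608.5387], [0.156, -0.0117, -0.9877, 863.2321], [0.0, 0.0, 0.0, 1.0]]
side [[409.7, 0.0, 262.4], [0.0, 409.7, 188.1], [0.0, 0.0, 1.0]] [[-0.914, -0.4055, -0.0085, 521.4664], [-0.2956, 0.6802, -0.6708, 281.36], [0.2778, -0.6106, -0.7416, 694.0907], [0.0, 0.0, 0.0, 1.0]]
wrist [[321.9, 0.0, 253.6], [0.0, 321.9, 186.3], [0.0, 0.0, 1.0]] [[0.2479, 0.9688, -0.0006, -625.173], [0.9293, -0.2376, 0.2828, -32.8746], [0.2738, -0.0707, -0.9592, 391.4784], [0.0, 0.0, 0.0, 1.0]]
```

View pics/top0b.png

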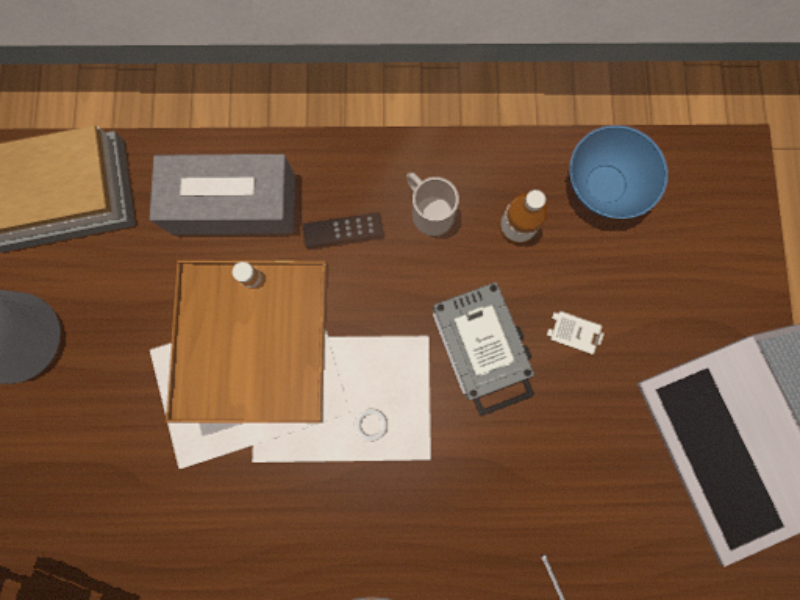

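View pics/side0.png

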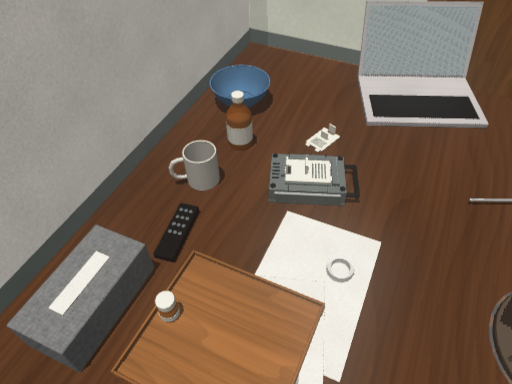

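The top view shows the tray at about (248,342), the radio at (483,345) with its handle at the bottom right (its +x points up and to the left), the larger cover on the radio, and a small decoy at (576,332). The side view agrees. Next I'll measure the radio and cover poses and plan the approach.

```bash
cat > h.py <<'E'
from cell import arm,optics
import cv2,numpy as np
def ray(m,uv,z):
    K=m["camera_matrix"];T=np.array(m["camera_from_world"]);R=T[:3,:3];c=-R.T@T[:3,3]
    d=R.T@np.linalg.inv(K)@np.array([uv[0],uv[1],1.]);return c+d*(z-c[2])/d[2]
def px(m,P):
    P=np.atleast_2d(P);T=np.array(m["camera_from_world"]);c=P@T[:3,:3].T+T[:3,3];c=c@np.array(m["camera_matrix"]).T
    return c[:,:2]/c[:,2:]
def show(d=3):
    s=arm.state()
    for k in("time_s","ee_pos","contact_force","grip_width","grip_force"):print(k,np.round(s[k],d))
    print("yaw tool y",np.arctan2(s["tool_rot"][1][1],s["tool_rot"][0][1]).round(4))
    return s
E
python3 - <<'E'
from h import *
m=optics.camera_model("top");im=cv2.imread("pics/top0.png");hsv=cv2.cvtColor(im,cv2.COLOR_BGR2HSV)
f=1.5625
for n,p,z in(("radio",(483,345),44),("fl",(439,308),47),("fr",(493,287),47),("bl",(472,393),47),("br",(530,374),47)):print(n,ray(m,np.array(p)/f,z).round(1))
for n,p in(("tray tl",(178,262)),("tr",(326,262)),("br",(322,422)),("bl",(168,422))):print(n,ray(m,np.array(p)/f,16).round(1))
print("jar top",ray(m,np.array((243,272))/f,55).round(1))
s=arm.state();T=np.array(optics.camera_model("wrist")["camera_from_world"]);Rt=s["tool_rot"]
c=-T[:3,:3].T@T[:3,3];print("cam in tool",(Rt.T@(c-s["ee_pos"])).round(1));print((T[:3,:3]@Rt).T.round(3))
E
```

```text
radio [ 534.6 -190.2   44. ]
fl [ 597.4 -117.7   47. ]
fr [ 632.4 -209.9   47. ]
bl [ 455.8 -169.3   47. ]
br [ 485.7 -266.1   47. ]
tray tl [688. 337.  16.]
tr [685.6  77.8  16. ]
br [410.4  80.7  16. ]
bl [413.4 338.2  16. ]
jar top [660.5 210.6  55. ]
cam in tool [  80.     0.4 -170.3]
[[ 0.001 -0.959 -0.283]
 [ 1.     0.001  0.001]
 [-0.    -0.283  0.959]]
```

Request:
step_arm(series=[[-34, -17.5, 0, 0, -1], [-34, -17.5, 0, 0, -1], [-34, -17.5, 0, 0, -1], [-34, -17.5, 0, 0, -1], [-34, -17.5, 0, 0, -1], [-34, -17.5, 0, 0, -1], [-34, -17.5, 0, 0, -1], [-34, -17.5, 0, 0, -1], [-34, -17.5, 0, 0, -1], [-34, -17.5, 0, 0, -1], [-34, -17.5, 0, 0, -1], [-34, -17.5, 0, 0, -1], [0, 0, 0, 0.12, -1], [0, 0, 0, 0.12, -1], [0, 0, 0, 0.12, -1], [0, 0, 0, 0.12, -1], [0, 0, 0, 0.12, -1], [0, 0, 0, 0.12, -1], [0, 0, 0, 0.12, -1], [0, 0, 0, 0.12, -1]])

```text
time_s: 2.15
ee_pos: [498.4, 300.2, 214.4]
tool_rot: [[-0.347, 0.938, -0.0], [0.938, 0.347, -0.0], [0.0, -0.0, -1.0]]
contact_force: [0.3, 0.4, 0.0]
grip_width: 1.004
grip_force: 0.0
```

Request:
step_arm(series=[[-39.5, -11, 0, 0, -1], [-39.5, -11, 0, 0, -1], [-39.5, -11, 0, 0, -1], [-39.5, -11, 0, 0, -1], [-39.5, -11, 0, 0, -1], [-39.5, -11, 0, 0, -1], [-39.5, -11, 0, 0, -1], [-39.5, -11, 0, 0, -1], [-39.5, -11, 0, 0, -1], [-39.5, -11, 0, 0, -1], [-39.5, -11, 0, 0, -1], [-39.5, -11, 0, 0, -1], [0, 0, 0, 0, -1], [0, 0, 0, 0, -1], [0, 0, 0, 0, -1]])

```text
time_s: 3.65
ee_pos: [541.3, -189.1, 214.5]
tool_rot: [[-0.352, 0.936, -0.0], [0.936, 0.352, 0.0], [0.001, -0.0, -1.0]]
contact_force: [-0.5, -0.3, -0.3]
grip_width: 1.0
grip_force: 0.0
```

Run:
```python
from h import *
import pickle
s=show();m=optics.camera_model("wrist");a=optics.grab_frame("wrist")[:,:,::-1]
cv2.imwrite("pics/w1.png",a);pickle.dump(m,open("w1.pkl","wb"))
cv2.imwrite("pics/w1b.png",cv2.resize(a,(800,600),interpolation=cv2.INTER_CUBIC))
```

```text
time_s 3.65
ee_pos [ 541.261 -189.114  214.459]
contact_force [-0.518 -0.319 -0.321]
grip_width 1.0
grip_force 0.0
yaw tool y 0.3594
```

View pics/w1b.png

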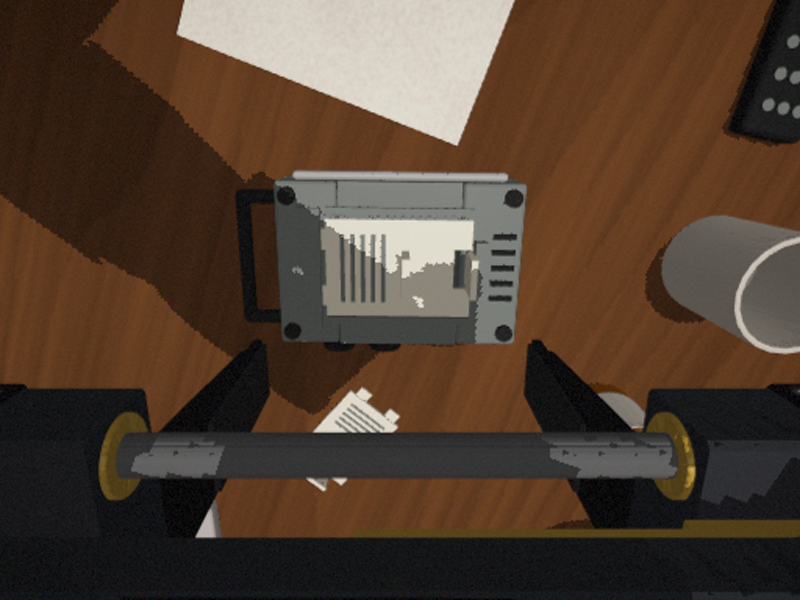

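The wrist view shows the radio's feet at (286,196), (514,198), (503,333) and (292,330). The cover plate spans about x 322–473 and y 219–316, with its fins near (405,275) and (474,275).

Run:
```python
from h import *
import pickle
m=pickle.load(open("w1.pkl","rb"));f=1.5625
F=np.array([ray(m,np.array(p)/f,47)[:2] for p in((286,196),(514,198),(503,333),(292,330))]);print(F.round(1))
c=F.mean(0);u=(F[1]-F[0]+F[2]-F[3]);v=F[0]-F[3]+F[1]-F[2];print("centre",c.round(1),"yaw",np.arctan2(u[1],u[0]),np.arctan2(-v[0],v[1]),np.linalg.norm(u)/2,np.linalg.norm(v)/2)
# radio top outline from mask in the wrist picture
im=cv2.imread("pics/w1.png")
crop=cv2.resize(im[130:225,170:345],(800,434),interpolation=cv2.INTER_CUBIC)
crop=cv2.convertScaleAbs(crop,alpha=1.3,beta=20)
cv2.imwrite("pics/w1c.png",crop)
```

```text
[[ 456.8 -171.2]
 [ 598.8 -119. ]
 [ 631.1 -209.1]
 [ 488.8 -260.4]]
centre [ 543.8 -189.9] yaw 0.34882319712718746 0.34427761574615084 151.2757444270543 95.27431942712819
```

View pics/w1c.png

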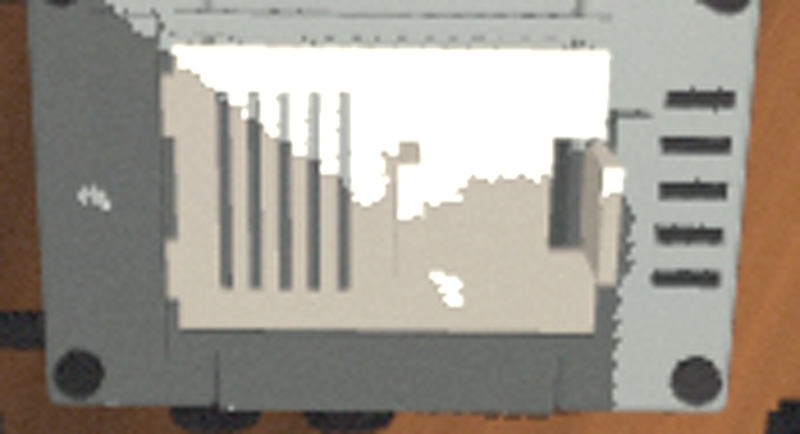

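Run:
```python
from h import *
import pickle
m=pickle.load(open("w1.pkl","rb"))
C=np.array([543.8,-189.9]);y=.347;R=np.array([[np.cos(y),-np.sin(y)],[np.sin(y),np.cos(y)]])
g=lambda p,z:(R.T@(ray(m,np.array(p)/4.571+[170-.39,130-.39],z)[:2]-C)).round(1)
print("plate",[g(p,48) for p in((170,45),(609,49),(595,332),(180,329))])
print("tab bot z48",g((583,262),48),"tab top z76",[g(p,76) for p in((600,143),(623,167),(614,284),(597,284))])
print("rigid left edge z76",g((397,145),76),g((397,270),76),g((418,145),76),"slot",[g(p,48) for p in((555,140),(550,247))])
q=np.array([[2,13,76],[7,13,76],[2,-13,76],[7,-13,76],[46,13,76],[50,13,76],[46,-13,76],[50,-13,76]],float)
q[:,:2]=q[:,:2]@R.T+C;print(((px(m,q)-[169.6,129.6])*4.571).round(0).tolist())
```

```text
plate [array([-51.1,  33.2]), array([49.4, 33.6]), array([ 49.9, -34.9]), array([-50.6, -35.5])]
tab bot z48 [ 46.  -17.3] tab top z76 [array([44.2, 17.5]), array([49.5, 12.4]), array([ 49.1, -14. ]), array([ 45.3, -14. ])]
rigid left edge z76 [ 0.9 16.5] [  1.3 -11.4] [ 5.4 16.6] slot [array([38. , 12.3]), array([ 38. , -13.7])]
[[402.0, 161.0], [425.0, 161.0], [400.0, 277.0], [423.0, 277.0], [607.0, 164.0], [626.0, 164.0], [600.0, 280.0], [619.0, 280.0]]
```

Request:
step_arm(series=[[-2.6, 27.4, 0, 0.01, -1], [0, 0, 30, 0, -0.26], [0, 0, 30, 0, -0.26], [0, 0, 30, 0, -0.26], [0, 0, 25, 0, -0.26], [0, 0, 20, 0, -0.26], [0, 0, 12, 0, -0.26], [0, 0, 7, 0, -0.26], [0, 0, 3, 0, -0.26], [0, 0, 0, 0, -0.26], [0, 0, 0, 0, -0.26], [0, 0, 0, 0, -0.26]], force=14)

```text
time_s: 4.9
ee_pos: [568.3, -182.8, 58.3]
tool_rot: [[-0.342, 0.94, 0.001], [0.94, 0.342, -0.0], [-0.001, 0.001, -1.0]]
contact_force: [-0.9, 0.2, 0.3]
grip_width: 0.629
grip_force: 0.0
```

Run:
```python
from h import *
show()
a=optics.grab_frame("wrist")[:,:,::-1];m=optics.camera_model("wrist")
cv2.imwrite("pics/w2.png",cv2.resize(a,(800,600),interpolation=cv2.INTER_CUBIC))
```

```text
time_s 4.9
ee_pos [ 568.326 -182.814   58.342]
contact_force [-0.91   0.241  0.342]
grip_width 0.629
grip_force 0.0
yaw tool y 0.3489
```

View pics/w2.png

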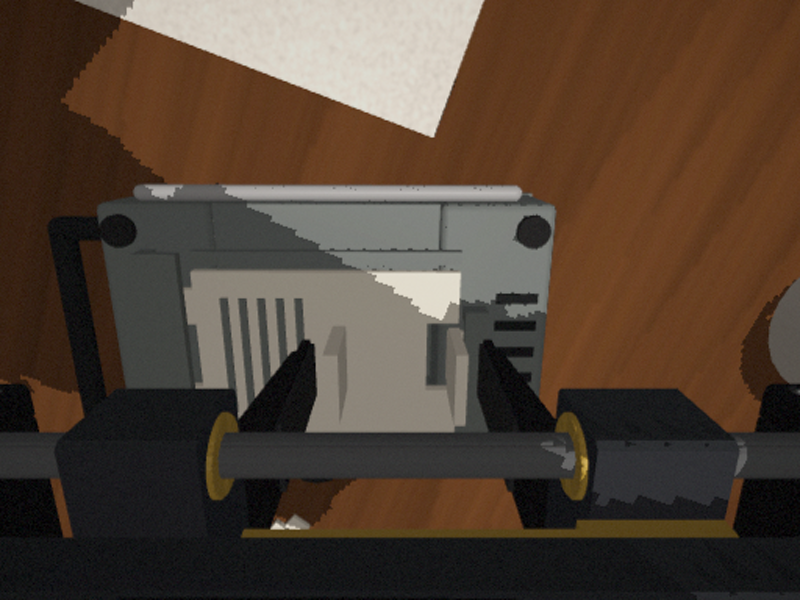

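The fingers sit either side of the fins: finger inner edges at about columns 315 and 483, fin outer edges at about 327 and 467. The pinch is centred to within a millimetre, so I'll close by feel from here.

Request:
step_arm(series=[[0, -0.5, 1, 0, -0.2], [0, 0, 0.5, 0, -0.15], [0, 0, 0, 0, -0.1], [0, 0, 0, 0, -0.08], [0, 0, 0, 0, -0.06], [0, 0, 0, 0, -0.05], [0, 0, 0, 0, -0.05], [0, 0, 0, 0, -0.05]], force=13)

```text
time_s: 5.75
ee_pos: [567.6, -182.8, 56.1]
tool_rot: [[-0.342, 0.94, 0.0], [0.94, 0.342, 0.0], [0.0, 0.0, -1.0]]
contact_force: [-0.2, -0.3, -0.3]
grip_width: 0.523
grip_force: 0.0
```

Request:
step_arm(series=[[0, 0, 0, 0, -0.04], [0, 0, 0, 0, -0.03], [0, 0, 0, 0, -0.03]])

```text
time_s: 6.05
ee_pos: [567.6, -182.8, 56.1]
tool_rot: [[-0.342, 0.94, 0.0], [0.94, 0.342, 0.0], [0.0, 0.0, -1.0]]
contact_force: [-0.5, -0.6, -0.7]
grip_width: 0.515
grip_force: 0.0
```

Request:
step_arm(series=[[0, 0, 0, 0, -0.02], [0, 0, 0, 0, -0.01], [0, 0, 0, 0, -0.01]])

```text
time_s: 6.35
ee_pos: [567.6, -182.8, 56.1]
tool_rot: [[-0.342, 0.94, 0.0], [0.94, 0.342, 0.0], [0.0, 0.0, -1.0]]
contact_force: [1.0, 1.1, -0.2]
grip_width: 0.506
grip_force: 0.3
```

Request:
step_arm(series=[[0, 0, 0, 0, 0.0], [0, 0, 0, 0, 0.0]])

```text
time_s: 6.55
ee_pos: [567.5, -182.9, 56.1]
tool_rot: [[-0.342, 0.94, -0.0], [0.94, 0.342, 0.0], [0.0, -0.0, -1.0]]
contact_force: [-1.3, -0.4, 0.7]
grip_width: 0.498
grip_force: 3.8
```

Request:
step_arm(series=[[0, -0.5, 0, 0, 0.01], [0, -0.25, 0, 0, 0.02], [0, -0.25, 0, 0, 0.03], [0, 0, 0, 0, 0.03]], force=14)

```text
time_s: 6.95
ee_pos: [566.6, -183.2, 56.1]
tool_rot: [[-0.342, 0.94, 0.0], [0.94, 0.342, 0.0], [0.0, 0.0, -1.0]]
contact_force: [0.1, 0.3, 0.5]
grip_width: 0.487
grip_force: 5.4
```

Request:
step_arm(series=[[0, -0.25, 0, 0, 0.04], [0, -0.25, 0, 0, 0.05], [0, -0.25, 0, 0, 0.06], [0, 0, 0, 0, 0.06]])

```text
time_s: 7.35
ee_pos: [565.9, -183.5, 56.1]
tool_rot: [[-0.342, 0.94, 0.0], [0.94, 0.342, 0.0], [0.0, 0.0, -1.0]]
contact_force: [1.2, -0.4, 0.6]
grip_width: 0.471
grip_force: 7.2
```

Request:
step_arm(series=[[0, -0.25, 0, 0, 0.07], [0, -0.25, 0, 0, 0.08], [0, -0.25, 0, 0, 0.09], [0, -0.25, 0, 0, 0.1], [0, 0, 0, 0, 0.1]])

```text
time_s: 7.85
ee_pos: [565.0, -183.8, 56.2]
tool_rot: [[-0.342, 0.94, 0.0], [0.94, 0.342, 0.0], [-0.0, 0.0, -1.0]]
contact_force: [0.6, -0.7, 1.6]
grip_width: 0.454
grip_force: 9.7
```

Request:
step_arm(series=[[0, -0.25, 0, 0, 0.11], [0, -0.25, 0, 0, 0.12], [0, -0.25, 0, 0, 0.13], [0, 0, 0, 0, 0.14], [0, 0, 0, 0, 0.16], [0, 0, 0, 0, 0.16]])

```text
time_s: 8.45
ee_pos: [564.2, -184.1, 56.2]
tool_rot: [[-0.342, 0.94, -0.0], [0.94, 0.342, 0.0], [0.0, -0.0, -1.0]]
contact_force: [-0.2, -0.5, 2.8]
grip_width: 0.435
grip_force: 14.0
```

Request:
step_arm(series=[[0, -0.2, -0.8, 0, 0.2], [0, -0.3, -1, 0, 0.3], [0, -0.3, -1, 0, 0.4], [0, -0.3, -1, 0, 0.4], [0, 0, 0, 0, 0.4]])

```text
time_s: 8.95
ee_pos: [563.1, -184.2, 59.6]
tool_rot: [[-0.342, 0.94, -0.0], [0.94, 0.342, 0.001], [0.001, -0.0, -1.0]]
contact_force: [1.3, 1.0, -7.2]
grip_width: 0.439
grip_force: 14.0
```

Request:
step_arm(series=[[0, -0.3, -1, 0, 0.4], [0, -0.3, -1, 0, 0.4], [0, -0.3, -1, 0, 0.4], [0, 0, 0, 0, 0.4]])

```text
time_s: 9.35
ee_pos: [562.5, -184.7, 63.0]
tool_rot: [[-0.342, 0.94, 0.0], [0.94, 0.342, 0.0], [0.0, 0.0, -1.0]]
contact_force: [1.4, 2.8, -6.2]
grip_width: 0.447
grip_force: 14.1
```

Request:
step_arm(series=[[0, 0.2, -0.5, 0, 0.4], [0, 0.2, -0.5, 0, 0.4], [0, 0, -0.8, 0, 0.4], [0, 0, 0, 0, 0.4]], force=13.5)

```text
time_s: 9.75
ee_pos: [562.2, -184.6, 64.5]
tool_rot: [[-0.342, 0.94, -0.001], [0.94, 0.342, 0.0], [0.001, -0.001, -1.0]]
contact_force: [-2.5, -0.5, -8.7]
grip_width: 0.447
grip_force: 13.6
```

Run:
```python
from h import *
show()
a=optics.grab_frame("side")[:,:,::-1]
cv2.imwrite("pics/s2.png",cv2.resize(a[110:230,230:390],(800,600),interpolation=cv2.INTER_CUBIC))
```

```text
time_s 9.75
ee_pos [ 562.163 -184.617   64.514]
contact_force [-2.467 -0.469 -8.695]
grip_width 0.447
grip_force 13.562
yaw tool y 0.349
```

View pics/s2.png

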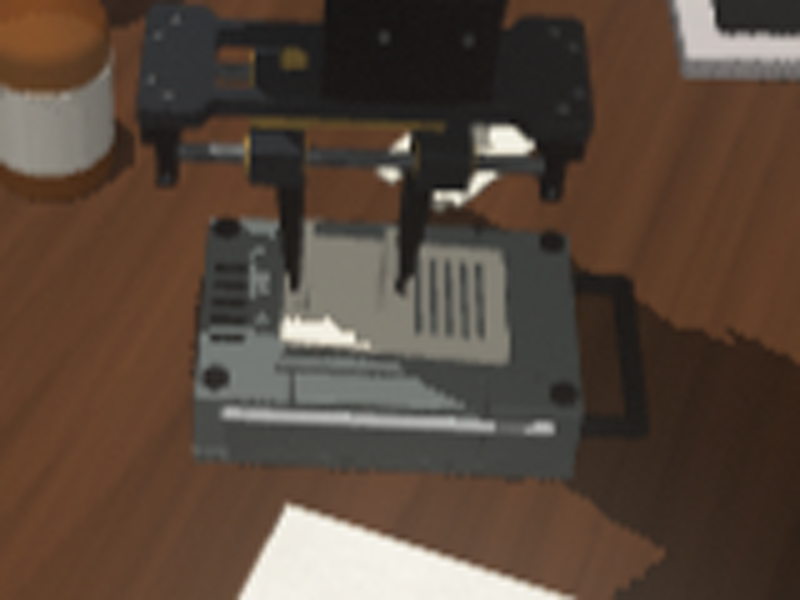

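The side crop shows the cover tilted by roughly 0.08 rad between the fingers at about (295,285) and (402,285), with the tab end above the catch bar. The downward force is on the high side, so I'll ease back, then carry on with a lighter grip.

Request:
step_arm(series=[[0, -0.4, 0, 0, 0.4], [0, -0.2, 0.2, 0, 0.4], [0, 0, 0, 0, 0.4]], force=12)

```text
time_s: 10.1
ee_pos: [562.3, -184.7, 64.6]
tool_rot: [[-0.342, 0.94, 0.0], [0.94, 0.342, 0.0], [0.0, 0.0, -1.0]]
contact_force: [-1.9, 0.5, -6.8]
grip_width: 0.448
grip_force: 12.1
```

Request:
step_arm(series=[[0, -0.2, -0.7, 0, 0.4], [0, -0.2, -0.7, 0, 0.4], [0, 0, 0, 0, 0.4]], force=11)

```text
time_s: 10.4
ee_pos: [562.1, -185.0, 66.1]
tool_rot: [[-0.342, 0.94, 0.001], [0.94, 0.342, -0.0], [-0.0, 0.001, -1.0]]
contact_force: [-0.4, 1.2, -6.1]
grip_width: 0.451
grip_force: 11.1
```

Request:
step_arm(series=[[0, -0.2, -0.8, 0, 0.4], [0, -0.2, -0.8, 0, 0.4], [0, -0.2, -0.8, 0, 0.4], [0, 0, 0, 0, 0.4]], force=10.5)

```text
time_s: 10.8
ee_pos: [561.4, -185.2, 68.6]
tool_rot: [[-0.342, 0.94, 0.001], [0.94, 0.342, -0.0], [-0.0, 0.0, -1.0]]
contact_force: [0.8, 0.7, -4.9]
grip_width: 0.453
grip_force: 10.6
```

Request:
step_arm(series=[[0, -0.2, -0.8, 0, 0.4], [0, -0.2, -0.8, 0, 0.4], [0, 0, 0, 0, 0.4]])

```text
time_s: 11.1
ee_pos: [561.0, -185.3, 70.1]
tool_rot: [[-0.342, 0.94, 0.0], [0.94, 0.342, -0.0], [-0.0, 0.0, -1.0]]
contact_force: [0.3, 1.3, -5.2]
grip_width: 0.456
grip_force: 10.6
```

Request:
step_arm(series=[[0, -0.2, -0.8, 0, 0.4], [0, -0.1, -0.4, 0, 0.4], [0, 0, 0.3, 0, 0.4], [0, 0, 0.3, 0, 0.4], [0, 0, 0, 0, 0.4]])

```text
time_s: 11.6
ee_pos: [560.7, -185.4, 70.7]
tool_rot: [[-0.342, 0.94, 0.0], [0.94, 0.342, -0.0], [-0.0, 0.0, -1.0]]
contact_force: [1.2, 0.3, -3.2]
grip_width: 0.456
grip_force: 10.4
```

Request:
step_arm(series=[[0, 1, -0.15, 0, 0.4], [0, 1, -0.15, 0, 0.4], [0, 1, -0.15, 0, 0.4], [0, 0, 0, 0, 0.4]])

```text
time_s: 12.0
ee_pos: [563.3, -184.3, 70.9]
tool_rot: [[-0.342, 0.94, -0.0], [0.94, 0.342, 0.0], [0.0, -0.0, -1.0]]
contact_force: [-2.0, -0.4, -3.4]
grip_width: 0.471
grip_force: 10.4
```

Request:
step_arm(series=[[0, 1, -0.15, 0, 0.4], [0, 1, -0.15, 0, 0.4], [0, 1, -0.15, 0, 0.4], [0, 1, -0.15, 0, 0.4], [0, 0, 0, 0, 0.4]])

```text
time_s: 12.5
ee_pos: [567.3, -182.9, 71.6]
tool_rot: [[-0.342, 0.94, 0.0], [0.94, 0.342, 0.0], [0.0, 0.0, -1.0]]
contact_force: [-0.8, -0.5, -4.6]
grip_width: 0.469
grip_force: 10.5
```

Run:
```python
from h import *
show()
a=optics.grab_frame("side")[:,:,::-1]
cv2.imwrite("pics/s3.png",cv2.resize(a[110:230,230:390],(800,600),interpolation=cv2.INTER_CUBIC))
```

```text
time_s 12.5
ee_pos [ 567.322 -182.932   71.558]
contact_force [-0.835 -0.487 -4.597]
grip_width 0.469
grip_force 10.491
yaw tool y 0.3491
```

View pics/s3.png

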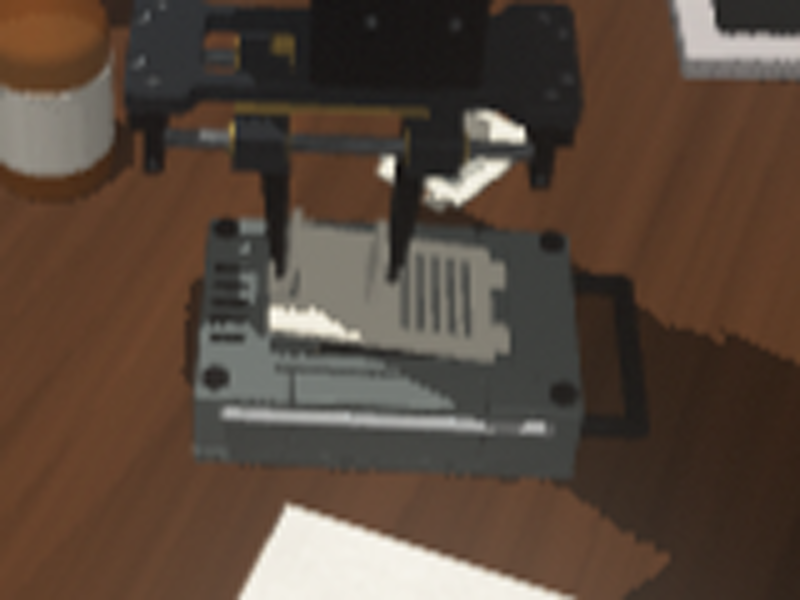

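The tongues now show at about (500,275) and (500,340), nearly clear of the bar, and the cover's left end is raised. I'll keep drawing it out.

Request:
step_arm(series=[[0, 1, -0.15, 0, 0.4], [0, 1, -0.15, 0, 0.4], [0, 1.5, -0.25, 0, 0.4], [0, 1.5, -0.25, 0, 0.4], [0, 2, -0.35, 0, 0.4], [0, 2, -0.35, 0, 0.4], [0, 2, -0.35, 0, 0.4], [0, 2, -0.35, 0, 0.4], [0, 2, -0.35, 0, 0.4], [0, 0, 0, 0, 0.4], [0, 0, 0, 0, 0.4]])

```text
time_s: 13.65
ee_pos: [581.3, -177.8, 74.1]
tool_rot: [[-0.342, 0.94, -0.0], [0.94, 0.342, 0.0], [0.0, 0.0, -1.0]]
contact_force: [0.6, -0.1, -1.2]
grip_width: 0.466
grip_force: 10.3
```

Request:
step_arm(series=[[0, 0, -1, 0, 0.4], [0, 0, -3, 0, 0.4], [0, 0, -6, 0, 0.4], [0, 0, -10, 0, 0.4], [0, 0, -12, 0, 0.4], [0, 0, -12, 0, 0.4], [0, 0, -10, 0, 0.4], [0, 0, -6, 0, 0.4], [0, 0, 0, 0.06, 0.4], [0, 0, 0, 0.085, 0.4], [0, 0, 0, 0.085, 0.4], [0, 0, 0, 0.08, 0.4], [0, 0, 0, 0.039, 0.4], [0, 0, 0, 0, 0.4]], force=14)

```text
time_s: 15.05
ee_pos: [581.2, -177.8, 134.3]
tool_rot: [[0.0, 1.0, -0.0], [1.0, -0.0, 0.0], [0.0, -0.0, -1.0]]
contact_force: [0.2, 0.5, 0.2]
grip_width: 0.449
grip_force: 13.7
```

Request:
step_arm(series=[[5, 0, 0, 0, 0.4], [12, -1, 0, 0, 0.4], [20, -2, 0, 0, 0.4], [25, -2, 0, 0, 0.4], [25, -2, 0, 0, 0.4], [25, -2, 0, 0, 0.4], [25, -2, 0, 0, 0.4], [25, -2, 0, 0, 0.4], [25, -2, 0, 0, 0.4], [25, -2, 0, 0, 0.4], [25, -2, 0, 0, 0.4], [25, -1.3, 0, 0, 0.4], [22, -1, 0, 0, 0.4], [18, 0, 0, 0, 0.4], [13, 0, 0, 0, 0.4], [8, 0, 0, 0, 0.4], [5, 0, 0, 0, 0.4], [0, 0, 0, 0, 0.4], [0, 0, 0, 0, 0.4]])

```text
time_s: 16.95
ee_pos: [560.0, 149.7, 134.1]
tool_rot: [[0.0, 1.0, -0.0], [1.0, -0.0, -0.0], [-0.0, -0.0, -1.0]]
contact_force: [0.4, 0.1, -0.8]
grip_width: 0.446
grip_force: 13.7
```

Run:
```python
from h import *
show()
a=optics.grab_frame("side")[:,:,::-1]
cv2.imwrite("pics/s4.png",cv2.resize(a,(800,600),interpolation=cv2.INTER_CUBIC))
```

```text
time_s 16.95
ee_pos [559.992 149.724 134.108]
contact_force [ 0.43   0.145 -0.849]
grip_width 0.446
grip_force 13.673
yaw tool y -0.0003
```

View pics/s4.png

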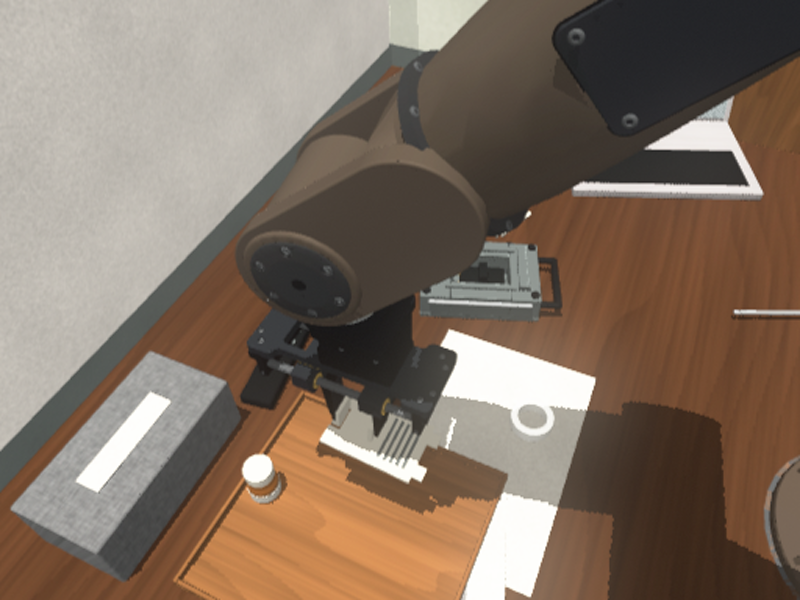

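The cover is held in the fingers above the tray, with its tongues at about (420,475). The jar, at (262,478), is well clear, so I'll lower it.

Request:
step_arm(series=[[0, 0, 5, 0, 0.4], [0, 0, 12, 0, 0.4], [0, 0, 18, 0, 0.4], [0, 0, 20, 0, 0.4], [0, 0, 16, 0, 0.4], [0, 0, 12, 0, 0.4], [0, 0, 8, 0, 0.4], [0, 0, 4, 0, 0.4], [0, 0, 2, 0, 0.4], [0, 0, 2, 0, 0.4], [0, 0, 0, 0, 0.4], [0, 0, 0, 0, 0.4]])

```text
time_s: 18.2
ee_pos: [560.1, 150.2, 35.5]
tool_rot: [[0.0, 1.0, 0.001], [1.0, -0.0, 0.0], [0.0, 0.001, -1.0]]
contact_force: [-0.3, -0.7, -0.5]
grip_width: 0.448
grip_force: 13.7
```

Request:
step_arm(series=[[0, 0, 2, 0, 0.4], [0, 0, 2, 0, 0.4], [0, 0, 2, 0, 0.4], [0, 0, 1, 0, 0.4], [0, 0, 0, 0, 0.4]])

```text
time_s: 18.7
ee_pos: [560.4, 150.2, 28.2]
tool_rot: [[-0.0, 1.0, 0.001], [1.0, 0.0, 0.0], [0.0, 0.001, -1.0]]
contact_force: [1.3, 0.1, 2.5]
grip_width: 0.446
grip_force: 13.6
```

Request:
step_arm(series=[[0, 0.2, 1, 0, 0.4], [0, 0.2, 1, 0, 0.4], [0, 0.2, 1, 0, 0.4], [0, 0, 0, 0, 0.4]], force=10)

```text
time_s: 19.1
ee_pos: [560.6, 150.2, 25.0]
tool_rot: [[0.0, 1.0, -0.0], [1.0, -0.0, 0.0], [0.0, -0.0, -1.0]]
contact_force: [1.4, 0.7, 1.6]
grip_width: 0.452
grip_force: 9.8
```

Request:
step_arm(series=[[0, 0.2, 1, 0, 0.4], [0, 0.2, 1, 0, 0.4], [0, 0.2, 1, 0, 0.4], [0, 0, 0, 0, 0.4]])

```text
time_s: 19.5
ee_pos: [561.1, 150.1, 21.9]
tool_rot: [[0.0, 1.0, -0.0], [1.0, -0.0, 0.0], [0.0, -0.0, -1.0]]
contact_force: [0.8, 0.0, 1.1]
grip_width: 0.451
grip_force: 9.9
```

Request:
step_arm(series=[[0, 0.2, 1, 0, 0.4], [0, 0.2, 1, 0, 0.4], [0, 0.2, 1, 0, 0.4], [0, 0, 0, 0, 0.4]])

```text
time_s: 19.9
ee_pos: [561.8, 150.1, 19.0]
tool_rot: [[0.0, 1.0, -0.0], [1.0, -0.0, 0.0], [0.0, -0.0, -1.0]]
contact_force: [0.9, -0.2, 0.1]
grip_width: 0.446
grip_force: 9.9
```

Request:
step_arm(series=[[0, 0.1, 0.7, 0, 0.4], [0, 0.1, 0.7, 0, 0.4], [0, 0, 0, 0, 0.4]])

```text
time_s: 20.2
ee_pos: [561.9, 150.2, 17.7]
tool_rot: [[0.0, 1.0, -0.0], [1.0, -0.0, 0.0], [0.0, -0.0, -1.0]]
contact_force: [1.3, -0.0, 0.8]
grip_width: 0.445
grip_force: 10.0
```

Request:
step_arm(series=[[0, 0.1, 0.7, 0, 0.4], [0, 0.1, 0.7, 0, 0.4], [0, 0, 0, 0, 0.4]])

```text
time_s: 20.5
ee_pos: [562.5, 150.2, 17.0]
tool_rot: [[0.0, 1.0, 0.001], [1.0, -0.0, 0.0], [0.0, 0.001, -1.0]]
contact_force: [0.3, 0.4, 7.7]
grip_width: 0.452
grip_force: 10.0
```

Request:
step_arm(series=[[0, 0, 0.6, 0, 0.4], [0, 0, 0.6, 0, 0.4], [0, 0, 0, 0, 0.4]])

```text
time_s: 20.8
ee_pos: [562.6, 150.2, 16.3]
tool_rot: [[0.0, 1.0, 0.002], [1.0, -0.0, 0.0], [0.0, 0.002, -1.0]]
contact_force: [-0.9, -0.1, 14.9]
grip_width: 0.457
grip_force: 10.0
```

Request:
step_arm(series=[[0, 0, -0.6, 0, 0.4], [0, 0, -0.4, 0, 0.1], [0, 0.7, 0, 0, 0.07], [0, 0.7, 0, 0, 0.04], [0, 0.7, 0, 0, 0.01], [0, 0.7, 0, 0, -0.02], [0, 0.2, 0, 0, -0.06], [0, 0, 0, 0, -0.15], [0, 0, 0, 0, -0.25], [0, 0, 0, 0, -0.25]])

```text
time_s: 21.8
ee_pos: [565.0, 150.1, 15.9]
tool_rot: [[-0.0, 1.0, -0.0], [1.0, 0.0, -0.0], [-0.0, -0.0, -1.0]]
contact_force: [-0.1, 0.7, -0.2]
grip_width: 0.617
grip_force: 0.0
```

Request:
step_arm(series=[[0, 0, -2, 0, -0.25], [0, 0, -6, 0, -0.25], [0, 0, -15, 0, -0.25], [0, 0, -30, 0, -0.25], [0, 0, -40, 0, -0.25], [0, 0, -40, 0, -0.25], [0, 0, -40, 0, -0.25], [0, 0, -20, 0, -0.25], [-20, 0, 0, 0, -0.25], [-40, 0, 0, 0, -0.25], [-40, 0, 0, 0, -0.25], [-40, 0, 0, 0, -0.25], [-40, 0, 0, 0, -0.25], [-40, 0, 0, 0, -0.25], [-40, 0, 0, 0, -0.25], [-40, 0, 0, 0, -0.25], [-30, 0, 0, 0, -0.25], [-10, 0, 0, 0, -0.25], [0, 0, 0, 0, -0.25], [0, 0, 0, 0, -0.25]])

```text
time_s: 23.8
ee_pos: [565.1, -188.8, 209.3]
tool_rot: [[-0.0, 1.0, -0.0], [1.0, 0.0, 0.0], [0.0, -0.0, -1.0]]
contact_force: [0.5, -0.4, 0.5]
grip_width: 0.625
grip_force: 0.0
```

Request:
step_arm(series=[[-1, -21, 0, 0, -0.25], [0, 0, 0, -0.12, -0.25], [0, 0, 0, -0.12, -0.25], [0, 0, 0, -0.109, -0.25], [0, 0, 0, 0, -0.25], [0, 0, 0, 0, -0.25]])

```text
time_s: 24.4
ee_pos: [544.3, -189.8, 209.3]
tool_rot: [[-0.34, 0.94, 0.0], [0.94, 0.34, 0.0], [0.0, 0.0, -1.0]]
contact_force: [0.3, -0.4, 0.1]
grip_width: 0.624
grip_force: 0.0
```

Run:
```python
from h import *
import pickle
show();m=optics.camera_model("wrist");pickle.dump(m,open("w5.pkl","wb"))
a=optics.grab_frame("wrist")[:,:,::-1].copy();cv2.imwrite("pics/w5.png",a)
t=optics.grab_frame("top")[:,:,::-1].copy();cv2.imwrite("pics/t5.png",t)
c1=cv2.resize(a[100:230,160:360],(800,520)[:2],interpolation=cv2.INTER_CUBIC)[:, :800]
A=cv2.convertScaleAbs(cv2.resize(a[105:230,165:345],(432,300),interpolation=cv2.INTER_CUBIC),alpha=1.6,beta=15)
B=cv2.resize(t[160:280,100:220],(300,300),interpolation=cv2.INTER_CUBIC)
cv2.imwrite("pics/m5.png",np.hstack([A,B]))
```

```text
time_s 24.4
ee_pos [ 544.314 -189.767  209.269]
contact_force [ 0.333 -0.357  0.088]
grip_width 0.624
grip_force 0.0
yaw tool y 0.3471
```

View pics/m5.png

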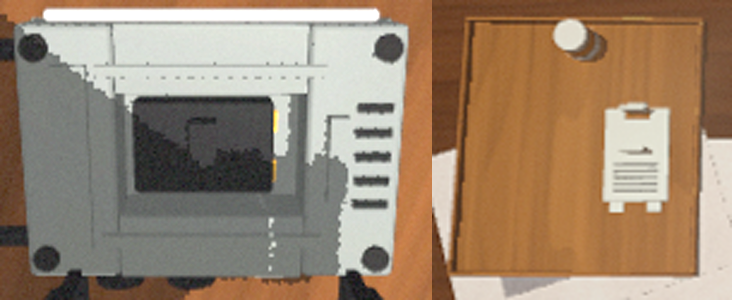

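Right panel: the cover lies flat in the tray with its fins up. Left panel: the pack's body spans about (134–274, 97–192), and its rib's left and top edges are at about 187 and 119.

Run:
```python
from h import *
import pickle
m=pickle.load(open("w5.pkl","rb"))
C=np.array([543.8,-189.9]);y=.347;R=np.array([[np.cos(y),-np.sin(y)],[np.sin(y),np.cos(y)]])
g=lambda p,z:(R.T@(ray(m,np.array(p)/2.4+[165-.29,105-.29],z)[:2]-C)).round(1)
P=[g(p,26) for p in((134,97),(271,97),(276,191),(134,192))];print(P,np.mean(P,0))
print("rib",[g(p,42) for p in((187,119),(216,119),(187,150))])
s=arm.state();print("tcp in radio",(R.T@(s["ee_pos"][:2]-C)).round(2))
```

```text
[array([-35.5,  23.4]), array([27.5, 23.5]), array([ 30.8, -21.5]), array([-36.8, -22.1])] [-3.5    0.825]
rib [array([-10.7,  16.2]), array([ 2.1, 16.3]), array([-10.8,   2.2])]
tcp in radio [ 0.33 -0.46]
```

Request:
step_arm(series=[[1.5, -4.2, 0, 0, 0.3], [0, 0, 30, 0, 0.37], [0, 0, 40, 0, 0.37], [0, 0, 40, 0, 0.37], [0, 0, 25, 0, 0.37], [0, 0, 15, 0, 0.37], [0, 0, 8, 0, 0.37], [0, 0, 7, 0, 0.37], [0, 0, 6, 0, 0.37], [0, 0, 5, 0, 0.37], [0, 0, 3, 0, 0.37], [0, 0, 0, 0, 0.37], [0, 0, 0, 0, 0.37]], force=15)

```text
time_s: 25.8
ee_pos: [539.9, -190.9, 30.4]
tool_rot: [[-0.342, 0.94, 0.0], [0.94, 0.342, -0.0], [-0.0, 0.0, -1.0]]
contact_force: [-0.2, -0.4, -0.8]
grip_width: 0.314
grip_force: 0.0
```

Request:
step_arm(series=[[0, 0, 0, 0, 0.5], [0, 0, 0, 0, 0.6], [0, 0, 0, 0, 0.66], [0, 0, 0, 0, 0.7], [0, 0, 0, 0, 0.72]])

```text
time_s: 26.3
ee_pos: [539.8, -190.9, 30.1]
tool_rot: [[-0.342, 0.94, 0.0], [0.94, 0.342, 0.0], [0.0, 0.0, -1.0]]
contact_force: [0.0, 0.2, -0.4]
grip_width: 0.146
grip_force: 0.0
```

Request:
step_arm(series=[[0, 0, 0, 0, 0.75], [0, 0, 0, 0, 0.8], [0, 0, 0, 0, 0.9], [0, 0, 0, 0, 0.9], [0, 0, 0, 0, 0.9]])

```text
time_s: 26.8
ee_pos: [539.7, -190.9, 30.1]
tool_rot: [[-0.342, 0.94, 0.0], [0.94, 0.342, 0.0], [0.0, 0.0, -1.0]]
contact_force: [0.8, -0.5, -0.4]
grip_width: 0.126
grip_force: 15.0
```

Request:
step_arm(series=[[0, 0, -1, 0, 0.9], [0, 0, -1, 0, 0.9], [0, 0, -1, 0, 0.9], [0, 0, 0, 0, 0.9], [0, 0, 0, 0, 0.9]], force=20)

```text
time_s: 27.3
ee_pos: [539.7, -190.9, 33.1]
tool_rot: [[-0.342, 0.94, 0.0], [0.94, 0.342, 0.0], [0.0, 0.0, -1.0]]
contact_force: [-0.4, -0.1, -1.4]
grip_width: 0.123
grip_force: 20.0
```

Request:
step_arm(series=[[0, 0, -3, 0, 0.9], [0, 0, -6, 0, 0.9], [0, 0, -10, 0, 0.9], [0, 0, -15, 0, 0.9], [0, 0, -20, 0, 0.9], [0, 0, -20, 0, 0.9], [0, 0, -15, 0, 0.9], [0, 0, -10, 0, 0.9], [0, 0, -5, 0, 0.9], [0, 0, 0, 0.06, 0.9], [0, 0, 0, 0.085, 0.9], [0, 0, 0, 0.085, 0.9], [0, 0, 0, 0.08, 0.9], [0, 0, 0, 0.039, 0.9], [0, 0, 0, 0, 0.9]])

```text
time_s: 28.8
ee_pos: [539.5, -190.8, 136.8]
tool_rot: [[0.001, 1.0, -0.001], [1.0, -0.001, 0.0], [0.0, -0.001, -1.0]]
contact_force: [0.2, -0.4, -1.6]
grip_width: 0.124
grip_force: 20.0
```

Request:
step_arm(series=[[5, 0, 0, 0, 0.9], [12, -1, 0, 0, 0.9], [20, -1, 0, 0, 0.9], [28, -1, 0, 0, 0.9], [30, -1, 0, 0, 0.9], [30, -1, 0, 0, 0.9], [30, -1, 0, 0, 0.9], [30, -1, 0, 0, 0.9], [30, -1, 0, 0, 0.9], [30, -1, 0, 0, 0.9], [30, -1, 0, 0, 0.9], [30, 0, 0, 0, 0.9], [30, 0, 0, 0, 0.9], [30, 0, 0, 0, 0.9], [28, 0, 0, 0, 0.9], [22, 0, 0, 0, 0.9], [17, 0, 0, 0, 0.9], [12, 0, 0, 0, 0.9], [7, 0, 0, 0, 0.9], [0, 0, 0, 0, 0.9]])

```text
time_s: 30.8
ee_pos: [529.6, 260.5, 137.1]
tool_rot: [[-0.001, 1.0, -0.0], [1.0, 0.001, 0.0], [0.0, -0.0, -1.0]]
contact_force: [0.4, -0.2, -1.4]
grip_width: 0.124
grip_force: 20.0
```

Request:
step_arm(series=[[0, 0, 8, 0, 0.9], [0, 0, 18, 0, 0.9], [0, 0, 20, 0, 0.9], [0, 0, 20, 0, 0.9], [0, 0, 16, 0, 0.9], [0, 0, 10, 0, 0.9], [0, 0, 6, 0, 0.9], [0, 0, 3, 0, 0.9], [0, 0, 2, 0, 0.9], [0, 0, 1, 0, 0.9], [0, 0, 0, 0, 0.9]])

```text
time_s: 31.9
ee_pos: [529.9, 260.2, 33.5]
tool_rot: [[-0.0, 1.0, 0.001], [1.0, 0.0, 0.0], [0.0, 0.001, -1.0]]
contact_force: [-0.0, -0.1, -1.6]
grip_width: 0.123
grip_force: 20.0
```

Request:
step_arm(series=[[0, 0, 1, 0, 0.9], [0, 0, 1, 0, 0.9], [0, 0, 0.7, 0, 0.9], [0, 0, 0, 0, 0.9]])

```text
time_s: 32.3
ee_pos: [529.7, 260.1, 30.4]
tool_rot: [[-0.0, 1.0, -0.0], [1.0, 0.0, 0.0], [0.0, -0.0, -1.0]]
contact_force: [0.2, -0.5, -1.3]
grip_width: 0.127
grip_force: 20.0
```

Request:
step_arm(series=[[0, 0, 0.5, 0, 0.9], [0, 0, 0.5, 0, 0.9], [0, 0, 0, 0, 0.9]])

```text
time_s: 32.6
ee_pos: [529.7, 260.1, 29.4]
tool_rot: [[0.0, 1.0, -0.0], [1.0, -0.0, 0.0], [0.0, -0.0, -1.0]]
contact_force: [-0.0, 0.2, -1.9]
grip_width: 0.125
grip_force: 20.0
```

Request:
step_arm(series=[[0, 0, 0.3, 0, 0.9], [0, 0, 0.3, 0, 0.9], [0, 0, 0, 0, 0.9]])

```text
time_s: 32.9
ee_pos: [529.7, 260.1, 29.1]
tool_rot: [[-0.0, 1.0, 0.0], [1.0, 0.0, 0.0], [0.0, 0.0, -1.0]]
contact_force: [-0.7, -0.7, 2.8]
grip_width: 0.126
grip_force: 20.0
```

Contact. I'll release slowly, retreat and check.

Request:
step_arm(series=[[0, 0, 0, 0, 0.76], [0, 0, 0, 0, 0.72], [0, 0, 0, 0, 0.6], [0, 0, 0, 0, 0.45], [0, 0, 0, 0, 0.35], [0, 0, 0, 0, 0.3], [0, 0, -3, 0, 0.3], [0, 0, -8, 0, 0.3], [0, 0, -20, 0, 0.3], [0, 0, -35, 0, 0.3], [0, 0, -40, 0, 0.3], [0, 0, -40, 0, 0.3], [0, 0, -35, 0, 0.3], [0, 0, -15, 0, 0.3], [-30, 0, 0, 0, 0.3], [-40, 0, 0, 0, 0.3], [-40, 0, 0, 0, 0.3], [-40, 0, 0, 0, 0.3], [-40, 0, 0, 0, 0.3], [-40, 0, 0, 0, 0.3]])

```text
time_s: 34.9
ee_pos: [529.4, 28.6, 225.7]
tool_rot: [[-0.0, 1.0, 0.001], [1.0, 0.0, 0.0], [0.0, 0.001, -1.0]]
contact_force: [-0.1, 0.1, -0.6]
grip_width: 0.35
grip_force: 0.0
```

Request:
step_arm(series=[[-40, 0, 0, 0, 0.3], [-40, 0, 0, 0, 0.3], [-30, 0, 0, 0, 0.3], [0, 0, 0, 0, 0.3], [0, 0, 0, 0, 0.3]])

```text
time_s: 35.4
ee_pos: [529.5, -80.2, 225.3]
tool_rot: [[0.002, 1.0, 0.0], [1.0, -0.002, 0.0], [0.0, 0.0, -1.0]]
contact_force: [0.0, 0.5, 0.3]
grip_width: 0.35
grip_force: 0.0
```

Run:
```python
from h import *
show()
t=optics.grab_frame("top")[:,:,::-1].copy()
cv2.imwrite("pics/t6.png",cv2.resize(t,(800,600),interpolation=cv2.INTER_CUBIC))
```

```text
time_s 35.4
ee_pos [529.534 -80.203 225.266]
contact_force [0.005 0.509 0.294]
grip_width 0.35
grip_force 0.0
yaw tool y -0.0015
```

View pics/t6.png

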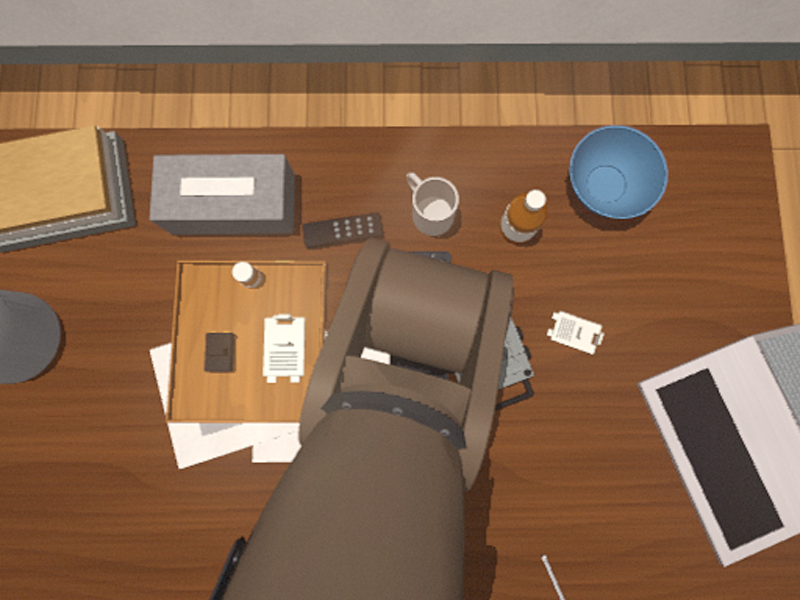

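The top view shows the cover at about (284,348) and the pack at (219,352), both flat in the tray. The jar, mug, remote, tonic bottle and decoy haven't moved; the tape is hidden behind the arm, and nothing was moved near it. Handing in.

```bash
python3 -c "
from cell import sign_off
print(sign_off())"
```

```text
the job is handed in; nothing more can be done
None
```

The cover (fins up) and the battery pack (rib up) lie flat side by side in the tray, and I handed the job in at about 35 s of the 70 s allowed. The tool turns only about its own axis, so the cover tilted within the grip; I eased the grip to about 10.5 N after the hook cleared, and the highest downward force I read was 8.7 N, about 0.8 N of it the cover's own weight.

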